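# Turn the orange-capped vial to the reader and press read

### The arm

A 6-joint arm with a two-finger parallel gripper is mounted at the origin on the work surface. World frame = base frame: x ahead of the robot, y to its left, z up, the work surface at z = 0. Lengths are in m, angles in degrees, forces in N, time in s.
With the tool pointing down it reaches from about 0.4 to 0.825 m from the base axis. Payload 7 kg.
Tool frame: the origin (TCP) lies on the centre line of the jaws, within the pads' length; the fingertips stand 19 mm ahead of it and the grasp point (between the pads) is the TCP; z points along the fingers, y is the line along which they close (so a half turn about z gives the same grasp; the last joint's range is limited). The gripper opens to 88 mm and grips with 3 to 60 N. Pads are 19 mm wide; open, the fingers measure 130 mm over their backs; the gripper's body (78 mm by 193 mm) begins 47 mm behind the grasp point.
Start: joints at [90.418, 20.546, 0.682, 0, -70.136, -16.507], TCP at [0.187, 0.649, 0.246] pointing down, gripper open.
Joint ranges: [-176.03, 176.03], [-82.01, 121.73], [-58.28, 71.71], [-173.87, 95.51], [-174.79, -0.11], [-173.66, 173.66]. Speed limits (degrees/s): [136.94, 136.94, 172.46, 180, 180, 180].

### API

Orientations are given as [roll, pitch, yaw] about the fixed x, y, z axes, in that order (R = Rz(yaw) Ry(pitch) Rx(roll)).
In Python, from plant import ctrl gives the robot as it stands.
- The arm moves only by the tool move_arm, never from a script. Its argument "motion" is a list of rows, each a list of 3 entries, a list of its own where there are three numbers: the shift along the tool's x, y, z in mm, then the turn, a rotation vector about the tool's x, y, z in degrees, then the closure, from 0 (fully open) to 1 (shut). A call has 1 to 10 rows; each row is the pose to reach, as a shift and turn from the pose commanded when the call began, along the tool's axes at that moment; what a row does not reach only later rows make up. A row lasts 1/12 s, in which the tool goes at most 41.7 mm and 7.16 degrees, less where a joint would pass 70% of its speed; a pose out of reach is approached as far as the arm can. A call with a gripper value outside its range is refused whole. The fingers move at their own pace and stop on an object; the grip force is fixed at half the most. Time passes only in rows, so rows that repeat a pose let the fingers close. It gives the time, the measured TCP pose, the force, the opening and the grip force at its end, in the units of the state.
- ctrl.get_obs(): the state, without advancing time (a new reading comes with each control period).
- ctrl.snapshot(name): name is "scene" or "top"; returns a dict with "color" (480x640x3 uint8, blue, green, red), "camera_matrix" (3x3 intrinsics, pixels), "k1" (the pictures are not rectified: a ray, as slopes to the right and down, at radius r is drawn at 1 + k1 r^2 times it, then the intrinsics apply), "cam_to_world" (4x4, takes a point from camera to world coordinates). Camera axes: x right, y up, looking along -z (the intrinsics and any distortion apply to the point x, -y, -z); pixel columns grow to the right and rows downward; lengths in m; the calibration is good to about 2 mm. A picture is of the moment at which its call begins. There is no depth.
- ctrl.close_job(): hands the job in; it is judged then, once.
The state is a dict: "clock": time; "joint_pos": joint angles; "qvel": joint speeds; "tau": joint torques, N m; "tool_pos": TCP position; "orientation": TCP orientation; "force": force on the tool from outside, world axes, zero at the start; "moment": the same for the moment, N m; "opening": finger opening in m; "gripper_force": force on a finger pad.
Only numpy, scipy, OpenCV 4.12 (cv2) and the standard library are available. Lean on these libraries where they do the work, as an engineer would, in place of code of your own. Each camera call takes 0.05 s, during which the arm holds its last target. There are 200 camera calls.

### The job

Without lifting or touching any vial, gently push on an arm of the four-armed vial carousel with a fingertip to turn it until the orange-capped vial stands squarely in front of the middle of the reader's green window. Once it has come to rest there, press the blue button on top of the reader fully down, then let it go and leave the vial where it is. Leave everything else on the bench alone.

Things in the scene. Friction and masses are not known exactly. Their poses are not given: they have to be found in the camera images.
- carousel: white round base of the vial carousel, 256 mm diameter, 20 mm thick, fixed, with a white reader box with a blue band (100 mm wide, 70 mm deep, top 96 mm above the bench) at its rim. Origin on the bench under the rotor's axis; its y axis points from the rotor axis to the middle of the reader.
- rotor: rotor: four arms 90 degrees apart, along the diagonals of its x and y axes; turns either way about the upright axis through its origin (22 mm above the bench), no stop within half a turn, friction about 0.05 N m, stays where left. Grey hub 48 mm diameter, top 68 mm above the bench, with a steel knob to 80 mm. Between the arms is open space down to the base (21 mm).
- rotor_arm (a point): middle of the top of one bare aluminium arm, 56 mm from the axis. Every arm is 14 mm wide, 50 to 66 mm above the bench, bare from 24 to 89 mm from the axis, and ends in a black 32 mm square pocket (centre 105 mm from the axis, 28 to 66 mm above the bench, 30 mm deep) that holds a vial.
- window (a point): middle of the reader's green window (30 mm wide, 45 to 79 mm above the bench), on its face towards the rotor, 135 mm from the rotor axis. A short green line on the reader's top, running back from its edge, marks the window's middle from above.
- scan_spot (a point): point in front of the middle of the reader's green window, 105 mm from the rotor axis, 66 mm above the bench: the axis of the vial being read should pass through it (30 mm from the reader's face).
- vial_orange: short sample vial with an orange cap, standing loose in one of the four pockets; body 18 mm diameter, cap 21 mm diameter, 49 mm tall overall; origin centre of underside (world height 36 mm when seated, cap top at 85 mm), z up its axis. The sample to be read.
- vial_white: short sample vial with a white cap, standing loose in one of the four pockets; body 18 mm diameter, cap 21 mm diameter, 49 mm tall overall; origin centre of underside (world height 36 mm when seated, cap top at 85 mm), z up its axis. 
- vial_blue: short sample vial with a blue cap, standing loose in one of the four pockets; body 18 mm diameter, cap 21 mm diameter, 49 mm tall overall; origin centre of underside (world height 36 mm when seated, cap top at 85 mm), z up its axis. 
- vial_grey: short sample vial with a grey cap, standing loose in one of the four pockets; body 18 mm diameter, cap 21 mm diameter, 49 mm tall overall; origin centre of underside (world height 36 mm when seated, cap top at 85 mm), z up its axis. 
- read_button (a joint): the reader's push button: m pressed down, 0 = up, 0.006 = fully down; sprung, fully down takes about 4 N, comes back up by itself.
- read_button_top (a point): middle of the top of the blue round read button (28 mm diameter, black housing) on top of the reader box; pressed straight down.
- vial_rack: yellow rack 70 x 170 mm, 61 mm tall, with capped vials fixed in it; bystander; origin centre of underside, long side along y.
- reagent: amber bottle with blue cap, 64 mm diameter, 130 mm tall; bystander; origin centre of underside.
- beaker: clear beaker, 72 mm rim diameter, 85 mm tall; bystander; origin centre of underside.
- jar: white jar with red lid, 56 mm diameter, 70 mm tall; bystander; origin centre of underside.
- pipette: white and blue pipette lying on the bench, about 295 mm long, 24 mm high; bystander; origin underside near its middle, length along x.

How it is judged:
By the outcome, as a careful person would: the job done as asked, in the order asked, and still so for the second after the job is handed in, with the robot touching nothing.
It also fails if it takes over 51 s, if anything falls off the work surface, if the arm or the gripper's body presses on something with over 40 N, if the wrist force passes 120 N, or if a joint passes its speed limit or range.

## Working session

There is one attempt and no reset: what is moved stays moved. The work goes in short steps, Python scripts to look and compute and a tool call to move; the robot and the scene stay as the last step left them, time stands still between calls to the robot, and variables do not carry over. Pictures are saved under pics/ and viewed, at most 10 in all, crops included, and the job is handed in when it is done.

Besides the shell and the picture viewer there is one more tool, called after "Request:" in YAML: its name, and indented under it one key for each argument. move_arm: Moves the arm, as the interface text tells. Its arguments: {"type":"object","properties":{"motion":{"type":"array"}},"required":["motion"]}

```bash
mkdir -p pics
cat > h.py <<'E'
import numpy as np, cv2
from plant import ctrl
from scipy.spatial.transform import Rotation as R
def snap(n,f):
    s=ctrl.snapshot(n); cv2.imwrite('pics/'+f,s['color']); np.savez('pics/'+f+'.npz',**{k:s[k] for k in('color','camera_matrix','k1','cam_to_world')}); return s
def ray(s,u,v):
    K=np.array(s['camera_matrix']);k=float(s['k1'])
    d=np.array([(u-K[0,2])/K[0,0],(v-K[1,2])/K[1,1]]);x=d.copy()
    for _ in range(30): x=d/(1+k*(x@x))
    T=np.array(s['cam_to_world']); return T[:3,3],T[:3,:3]@np.array([x[0],-x[1],-1])
def atz(s,u,v,z):
    o,d=ray(s,u,v); return o+d*(z-o[2])/d[2]
def proj(s,p):
    K=np.array(s['camera_matrix']);k=float(s['k1']);T=np.array(s['cam_to_world'])
    c=T[:3,:3].T@(np.array(p)-T[:3,3]); x=np.array([c[0],-c[1]])/-c[2]; x=x*(1+k*(x@x))
    return K[:2,:2]@x+K[:2,2]
E
python3 - <<'E'
from h import *
for n in('top','scene'):
    s=snap(n,n+'0.png'); print(s['cam_to_world'],s['camera_matrix'],s['k1'])
o=ctrl.get_obs();print(o['clock'],o['tool_pos'],o['orientation'],o['force'],o['opening'])
E
```

```text
[[-0.00555398  0.99376767 -0.1113327   0.4814543 ]
 [-0.99993634 -0.00661268 -0.00914234 -0.03019737]
 [-0.00982157  0.11127484  0.99374114  1.27325365]
 [ 0.          0.          0.          1.        ]] [[522.5694926    0.         319.43260533]
 [  0.         522.5694926  231.92693799]
 [  0.           0.           1.        ]] 0.013469127877821462
[[-0.09954126 -0.73901409  0.66629552  1.25202471]
 [ 0.9949683  -0.06626279  0.07514873  0.04863473]
 [-0.01138537  0.67042332  0.74189147  0.8334413 ]
 [ 0.          0.          0.          1.        ]] [[489.45096132   0.         322.70598677]
 [  0.         489.45096132 238.83017799]
 [  0.           0.           1.        ]] -0.015488307746728564
0.1 [0.18697276 0.64815796 0.24467974] [ 1.79911642e+02 -7.69310514e-03 -1.60955542e+01] [-0.37758559  0.46057881  0.21583128] 0.08753339732605042
```

View pics/top0.png

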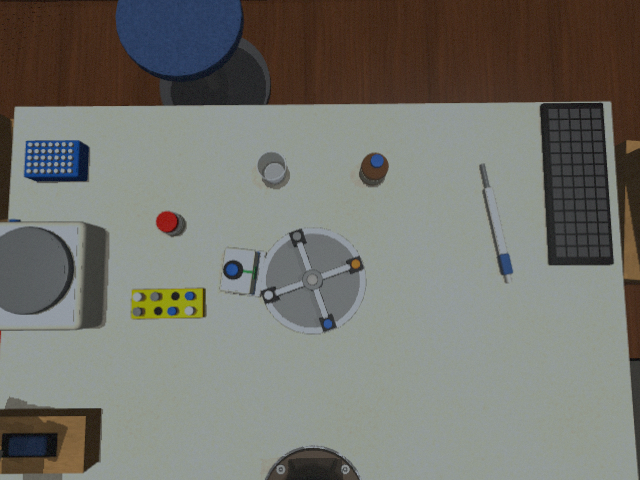

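View pics/scene0.png

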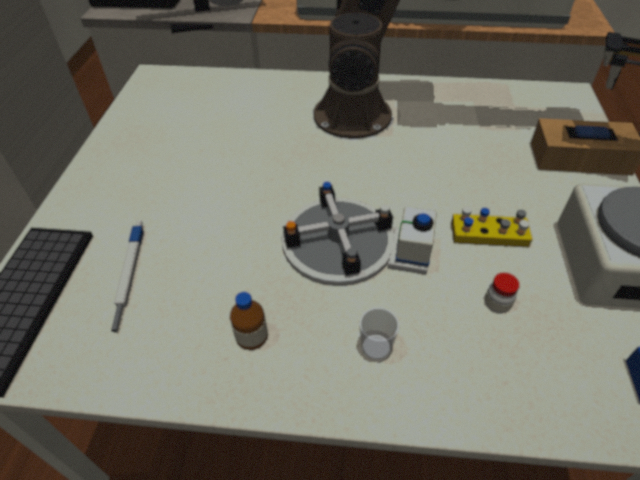

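The top view shows the reader on the left (+y) of the carousel, with its button near (234,270). The hub is near (312,280), the orange cap at (355,264), white at (269,295), grey at (297,237) and blue at (328,323). I'll enlarge this.

Run:
```python
from h import *
im=cv2.imread('pics/top0.png')[205:350,205:385]
cv2.imwrite('pics/c0.png',cv2.resize(im,(720,580),interpolation=cv2.INTER_CUBIC))
s=np.load('pics/top0.png.npz'); print(proj(s,[.187,.648,.245]))
```

```text
[-33.40413832 449.80809678]
```

View pics/c0.png

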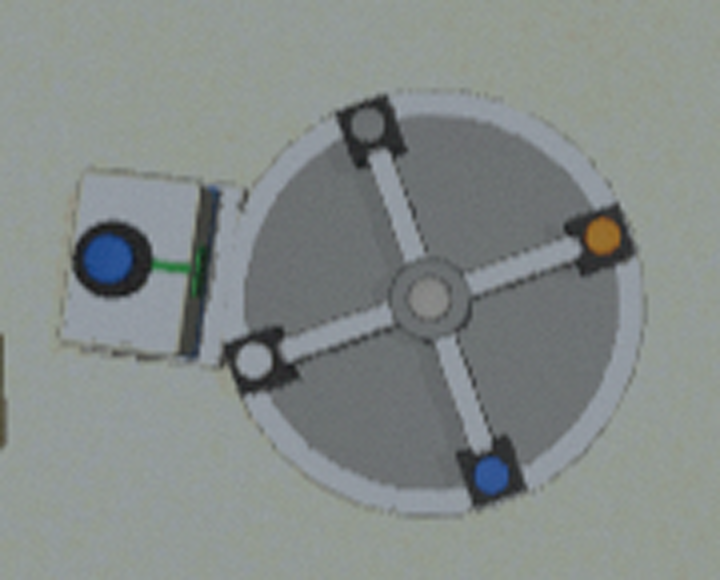

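Run:
```python
from h import *
s=np.load('pics/top0.png.npz')
P={'knob':(429,297,.08),'btn':(107,258,.106),'g1':(153,265,.096),'g2':(196,268,.096),'orange':(603,236,.085),'white':(254,360,.085),'grey':(368,125,.085),'blue':(491,474,.085),
'r1':(88,170,.096),'r2':(203,183,.096),'r3':(181,354,.096),'r4':(62,342,.096)}
W={k:atz(s,(u+.5)/4-.5+205,(v+.5)/4-.5+205,z) for k,(u,v,z) in P.items()}
c=np.mean([W[k] for k in('orange','white','grey','blue')],0)
for k,w in W.items(): 
    d=w-c; print(k,w.round(4),'r',np.hypot(*d[:2]).round(4),'az',np.degrees(np.arctan2(d[1],d[0])).round(2))
print(c)
# base rim ellipse check in crop: left~? scene check
q=np.load('pics/scene0.png.npz')
for k in W: print(k,proj(q,W[k]).round(1))
```

```text
knob [ 0.5078 -0.0014  0.08  ] r 0.0006 az 7.94
btn [0.53   0.1776 0.106 ] r 0.1806 az 82.76
g1 [0.5263 0.1534 0.096 ] r 0.1561 az 82.98
g2 [0.5245 0.1292 0.096 ] r 0.1318 az 82.49
orange [ 0.5416 -0.1005  0.085 ] r 0.1048 az -70.84
white [0.4728 0.0974 0.085 ] r 0.1048 az 109.17
grey [0.6058 0.033  0.085 ] r 0.1045 az 19.26
blue [ 0.4086 -0.0359  0.085 ] r 0.1044 az -160.75
r1 [0.5801 0.1908 0.096 ] r 0.2057 az 69.24
r2 [0.5724 0.1257 0.096 ] r 0.1429 az 62.88
r3 [0.4765 0.1372 0.096 ] r 0.1421 az 102.5
r4 [0.4835 0.204  0.096 ] r 0.2069 az 96.57
[ 0.50721879 -0.00150691  0.085     ]
knob [337.9 216.5]
btn [423.6 220.8]
g1 [411.1 222.1]
g2 [399.5 220.7]
orange [290.2 223.2]
white [384.2 206.5]
grey [351.1 250.3]
blue [326.3 183.5]
r1 [430.4 242.5]
r2 [397.9 237.5]
r3 [403.1 205.1]
r4 [434.5 209.3]
```

Request:
move_arm:
  motion:
    - [[10, 12, 2], [0, 0, 0], 1]
    - [[35, 42, 6], [0, 0, -2], 1]
    - [[60, 73, 10], [0, 0, -4], 1]
    - [[85, 103, 15], [0, 0, -6], 1]
    - [[110, 134, 19], [0, 0, -8], 1]
    - [[135, 164, 23], [0, 0, -10], 1]
    - [[160, 194, 28], [0, 0, -12], 1]
    - [[185, 225, 32], [0, 0, -14], 1]
    - [[210, 255, 36], [0, 0, -16], 1]
    - [[235, 286, 41], [0, 0, -16], 1]

```text
clock: 0.93
tool_pos: [0.3339, 0.3068, 0.2045]
orientation: [-180.0, -0.0, 0.1]
force: [0.5, 0.7, 0.4]
opening: 0.0261
gripper_force: 0.0
```

Request:
move_arm:
  motion:
    - [[15, 35, 5], [0, 0, 0], 1]
    - [[30, 70, 10], [0, 0, 0], 1]
    - [[45, 105, 15], [0, 0, 0], 1]
    - [[60, 140, 20], [0, 0, 0], 1]
    - [[75, 175, 25], [0, 0, 0], 1]
    - [[90, 210, 32], [0, 0, 0], 1]
    - [[105, 243, 40], [0, 0, 0], 1]
    - [[117, 270, 48], [0, 0, 0], 1]
    - [[122, 282, 54], [0, 0, 0], 1]
    - [[123, 285, 55], [0, 0, 0], 1]

```text
clock: 1.77
tool_pos: [0.4558, 0.021, 0.1481]
orientation: [179.9, 0.1, -0.3]
force: [-0.2, 0.2, 0.1]
opening: 0.0005
gripper_force: 0.0
```

Request:
move_arm:
  motion:
    - [[0, 0, 0], [0, 0, 0], 1]
    - [[0, 0, 0], [0, 0, 0], 1]

```text
clock: 1.93
tool_pos: [0.456, 0.0236, 0.1496]
orientation: [180.0, 0.0, -0.1]
force: [0.9, 0.3, 0.6]
opening: 0.0005
gripper_force: 0.0
```

Run:
```python
from h import *
s=snap('scene','s1.png');im=s['color'][120:300,240:460]
cv2.imwrite('pics/s1c.png',cv2.resize(im,(733,600),interpolation=cv2.INTER_CUBIC))
o=ctrl.get_obs();print(o['tool_pos'],o['joint_pos'],o['orientation'])
```

```text
[0.45613104 0.02404655 0.14986827] [ 2.78465738e+01  4.96580900e+00 -3.36344667e+01 -1.35026846e-04
 -5.13745758e+01  6.20922172e+01] [-1.79988136e+02 -2.21743648e-02 -6.12955693e-02]
```

View pics/s1c.png

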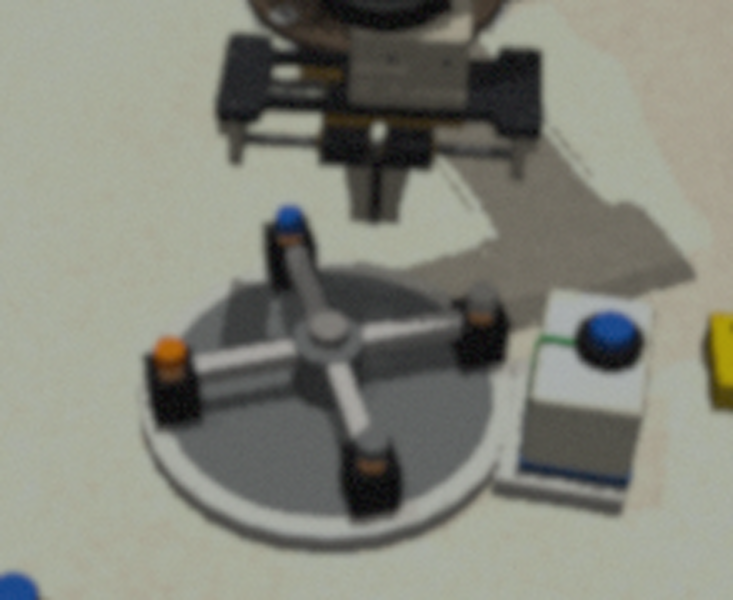

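The picture shows the closed fingers clear above the gap between the blue and white arms, with no obstacle beneath. Now the descent, and the arc offsets.

Request:
move_arm:
  motion:
    - [[0, 0, 12], [0, 0, 0], 1]
    - [[0, 0, 32], [0, 0, 0], 1]
    - [[0, 0, 52], [0, 0, 0], 1]
    - [[0, 0, 68], [0, 0, 0], 1]
    - [[0, 0, 78], [0, 0, 0], 1]
    - [[0, 0, 82], [0, 0, 0], 1]
    - [[0, 0, 82], [0, 0, 0], 1]

```text
clock: 2.57
tool_pos: [0.4557, 0.0242, 0.0672]
orientation: [180.0, 0.1, 0.0]
force: [0.2, 0.8, -0.3]
opening: 0.0007
gripper_force: 0.0
```

Run:
```python
from h import *
c=np.array([.5075,-.0015]);a0=154
f=lambda a:(c+.056*np.array([np.cos(np.radians(a)),np.sin(np.radians(a))]))*1e3
print(ctrl.get_obs()['tool_pos'],f(a0))
for a0 in range(154,310,30):
    print(a0,[[int(round(v)) for v in (f(a)-f(a0))*[1,-1]] for a in range(a0+3,a0+31,3)])
```

```text
[0.455705   0.02417914 0.06720161] [457.16753341  23.04878422]
154 [[-1, 3], [-2, 5], [-3, 8], [-4, 11], [-5, 14], [-5, 17], [-5, 20], [-6, 23], [-6, 26], [-6, 28]]
184 [[0, 3], [1, 6], [1, 9], [2, 12], [3, 14], [4, 17], [5, 20], [6, 22], [8, 25], [9, 27]]
214 [[2, 2], [4, 5], [5, 7], [8, 9], [10, 11], [12, 13], [14, 15], [17, 16], [19, 18], [22, 19]]
244 [[3, 1], [5, 2], [8, 3], [11, 4], [14, 5], [17, 5], [20, 5], [23, 6], [26, 6], [28, 6]]
274 [[3, 0], [6, -1], [9, -1], [12, -2], [14, -3], [17, -4], [20, -5], [22, -6], [25, -8], [27, -9]]
304 [[2, -2], [5, -4], [7, -5], [9, -8], [11, -10], [13, -12], [15, -14], [16, -17], [18, -19], [19, -22]]
```

Request:
move_arm:
  motion:
    - [[-1, 3, 0], [0, 0, 0], 1]
    - [[-2, 5, 0], [0, 0, 0], 1]
    - [[-3, 8, 0], [0, 0, 0], 1]
    - [[-4, 11, 0], [0, 0, 0], 1]
    - [[-5, 14, 0], [0, 0, 0], 1]
    - [[-5, 17, 0], [0, 0, 0], 1]
    - [[-5, 20, 0], [0, 0, 0], 1]
    - [[-6, 23, 0], [0, 0, 0], 1]
    - [[-6, 26, 0], [0, 0, 0], 1]
    - [[-6, 28, 0], [0, 0, 0], 1]

```text
clock: 3.4
tool_pos: [0.4501, -0.0049, 0.0676]
orientation: [-180.0, -0.0, -0.1]
force: [0.1, 1.7, 0.3]
opening: 0.0005
gripper_force: 0.8
```

Request:
move_arm:
  motion:
    - [[0, 3, 0], [0, 0, 0], 1]
    - [[1, 6, 0], [0, 0, 0], 1]
    - [[1, 9, 0], [0, 0, 0], 1]
    - [[2, 12, 0], [0, 0, 0], 1]
    - [[3, 14, 0], [0, 0, 0], 1]
    - [[4, 17, 0], [0, 0, 0], 1]
    - [[5, 20, 0], [0, 0, 0], 1]
    - [[6, 22, 0], [0, 0, 0], 1]
    - [[8, 25, 0], [0, 0, 0], 1]
    - [[9, 27, 0], [0, 0, 0], 1]

```text
clock: 4.23
tool_pos: [0.4593, -0.0319, 0.0676]
orientation: [180.0, 0.0, -0.1]
force: [-0.9, 3.0, -0.4]
opening: 0.0007
gripper_force: 0.7
```

Request:
move_arm:
  motion:
    - [[2, 2, 0], [0, 0, 0], 1]
    - [[4, 5, 0], [0, 0, 0], 1]
    - [[5, 7, 0], [0, 0, 0], 1]
    - [[8, 9, 0], [0, 0, 0], 1]
    - [[10, 11, 0], [0, 0, 0], 1]
    - [[12, 13, 0], [0, 0, 0], 1]
    - [[14, 15, 0], [0, 0, 0], 1]
    - [[17, 16, 0], [0, 0, 0], 1]
    - [[19, 18, 0], [0, 0, 0], 1]
    - [[22, 19, 0], [0, 0, 0], 1]

```text
clock: 5.07
tool_pos: [0.4811, -0.0508, 0.0675]
orientation: [180.0, 0.0, -0.1]
force: [-1.3, 0.7, -0.3]
opening: 0.0003
gripper_force: 0.5
```

Request:
move_arm:
  motion:
    - [[3, 1, 0], [0, 0, 0], 1]
    - [[5, 2, 0], [0, 0, 0], 1]
    - [[8, 3, 0], [0, 0, 0], 1]
    - [[11, 4, 0], [0, 0, 0], 1]
    - [[14, 5, 0], [0, 0, 0], 1]
    - [[17, 5, 0], [0, 0, 0], 1]
    - [[20, 5, 0], [0, 0, 0], 1]
    - [[23, 6, 0], [0, 0, 0], 1]
    - [[26, 6, 0], [0, 0, 0], 1]
    - [[28, 6, 0], [0, 0, 0], 1]

```text
clock: 5.9
tool_pos: [0.5096, -0.0567, 0.0676]
orientation: [180.0, -0.0, -0.1]
force: [-1.7, -0.8, 0.2]
opening: 0.0006
gripper_force: 0.6
```

Request:
move_arm:
  motion:
    - [[3, 0, 0], [0, 0, 0], 1]
    - [[6, -1, 0], [0, 0, 0], 1]
    - [[9, -1, 0], [0, 0, 0], 1]
    - [[12, -2, 0], [0, 0, 0], 1]
    - [[14, -3, 0], [0, 0, 0], 1]
    - [[17, -4, 0], [0, 0, 0], 1]
    - [[20, -5, 0], [0, 0, 0], 1]
    - [[22, -6, 0], [0, 0, 0], 1]
    - [[25, -8, 0], [0, 0, 0], 1]
    - [[27, -9, 0], [0, 0, 0], 1]

```text
clock: 6.73
tool_pos: [0.5366, -0.0474, 0.0676]
orientation: [-180.0, -0.0, -0.1]
force: [-1.7, -0.7, 0.2]
opening: 0.0006
gripper_force: 0.6
```

Run:
```python
from h import *
t=snap('top','t2.png')['color'][195:345,205:395]
s=snap('scene','s2.png')['color'][130:290,250:450]
cv2.imwrite('pics/c2.png',np.vstack([cv2.resize(t,(380,300)),cv2.resize(s,(380,300))]))
```

```text
(no output)
```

View pics/c2.png

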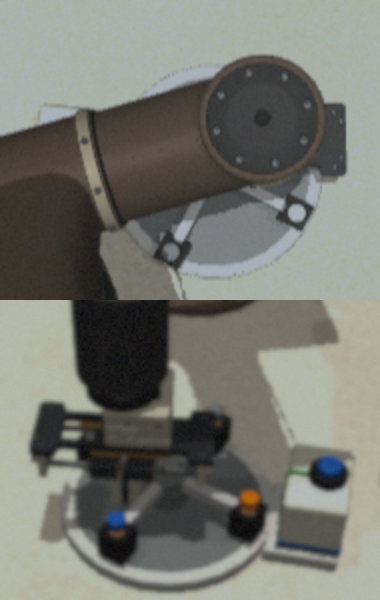

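The top half shows the white cap at about (353,301) and the grey cap at (291,320). In the scene half, orange is nearing the reader but short of it.

Run:
```python
from h import *
s=np.load('pics/t2.png.npz')
c=np.array([.5072,-.0015])
for n,u,v,off in(('white',352.9,301,180),('grey',290.9,320,-90)):
    d=atz(s,u,v,.085)[:2]-c; print(n,np.hypot(*d),np.degrees(np.arctan2(d[1],d[0])))
q=np.load('pics/s2.png.npz')
sc=380/200
for n,u,v in(('orange',250,498),('blue',116,520)):
    d=atz(q,250+u/sc,130+(v-300)/1.875,.085)[:2]-c; print(n,np.hypot(*d),np.degrees(np.arctan2(d[1],d[0])))
```

```text
white 0.10482239876338639 -118.30194328747186
grey 0.1028355132878809 152.53537254605132
orange 0.10853298527325608 60.89396404464302
blue 0.10857454421049662 -25.607574124106424
```

Request:
move_arm:
  motion:
    - [[2, -2, 0], [0, 0, 0], 1]
    - [[4, -3, 0], [0, 0, 0], 1]
    - [[6, -5, 0], [0, 0, 0], 1]
    - [[8, -7, 0], [0, 0, 0], 1]
    - [[10, -9, 0], [0, 0, 0], 1]
    - [[12, -11, 0], [0, 0, 0], 1]
    - [[13, -12, 0], [0, 0, 0], 1]
    - [[14, -13, 0], [0, 0, 0], 1]
    - [[14, -13, 0], [0, 0, 0], 1]
    - [[14, -13, 0], [0, 0, 0], 1]

```text
clock: 7.67
tool_pos: [0.5504, -0.0345, 0.0676]
orientation: [-180.0, -0.0, -0.1]
force: [0.0, -0.1, 0.2]
opening: 0.0005
gripper_force: 0.0
```

Run:
```python
from h import *
t=snap('top','t3.png')['color'][195:345,205:395]
s=snap('scene','s3.png')['color'][130:290,250:450]
cv2.imwrite('pics/c3.png',np.hstack([cv2.resize(t,(400,600)) if 0 else cv2.resize(t[75:],(760,300),interpolation=cv2.INTER_CUBIC)]))
cv2.imwrite('pics/c3.png',np.vstack([cv2.resize(t[75:],(760,300),interpolation=cv2.INTER_CUBIC),cv2.resize(s[75:150,:190],(760,300),interpolation=cv2.INTER_CUBIC)]))
```

```text
(no output)
```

View pics/c3.png

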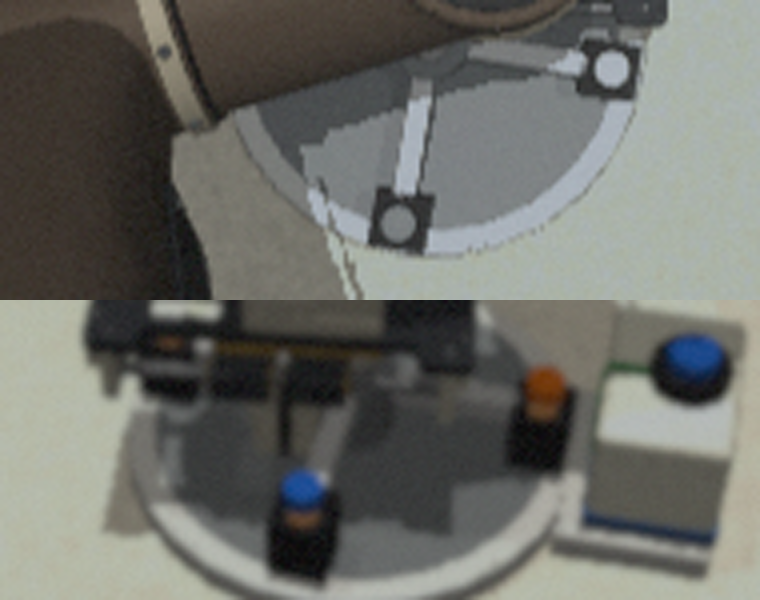

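The top half has the white cap at (612,69) and the grey cap at (398,223). In the scene half orange is almost in front of the window. Next I'll compute the remaining angle.

Run:
```python
from h import *
s=np.load('pics/t3.png.npz')
c=np.array([.5074,-.0015])
for n,u,v,o in(('white',612,69,180),('grey',398,223,-90)):
    d=atz(s,(u+.5)/4-.5+205,(v+.5)/4-.5+270,.085)[:2]-c; print(n,np.hypot(*d),np.degrees(np.arctan2(d[1],d[0]))+o)
# reader azimuth from first pic: corners + line + button
```

```text
white 0.10497913513467474 79.94876877645896
grey 0.10500658955109211 80.27327073365237
```

Request:
move_arm:
  motion:
    - [[0.4, -0.6, 0], [0, 0, 0], 1]
    - [[0.8, -1.2, 0], [0, 0, 0], 1]
    - [[1.2, -1.8, 0], [0, 0, 0], 1]
    - [[1.6, -2.4, 0], [0, 0, 0], 1]
    - [[1.6, -2.4, 0], [0, 0, 0], 1]
    - [[1.6, -2.4, 0], [0, 0, 0], 1]
    - [[1.6, -2.4, 0], [0, 0, 0], 1]

```text
clock: 8.35
tool_pos: [0.5517, -0.0323, 0.0676]
orientation: [-180.0, -0.0, -0.1]
force: [0.2, -0.1, 0.0]
opening: 0.0003
gripper_force: 0.2
```

Run:
```python
from h import *
t=snap('top','t4.png')['color'][270:345,205:395]
cv2.imwrite('pics/c4.png',cv2.resize(t,(760,300),interpolation=cv2.INTER_CUBIC))
# shift of caps vs t3 by template registration
a=np.load('pics/t3.png.npz')['color'];b=np.load('pics/t4.png.npz')['color']
s=np.load('pics/t4.png.npz');c=np.array([.5074,-.0015])
for n,u,v,o in(('white',612,69,180),('grey',398,223,-90)):
    x=(u+.5)/4-.5+205;y=(v+.5)/4-.5+270;X,Y=round(x),round(y)
    k=6;tm=cv2.resize(a[Y-k:Y+k+1,X-k:X+k+1],None,fx=8,fy=8,interpolation=3);se=cv2.resize(b[Y-16:Y+17,X-16:X+17],None,fx=8,fy=8,interpolation=3)
    _,m,_,l=cv2.minMaxLoc(cv2.matchTemplate(se,tm,cv2.TM_CCOEFF_NORMED))
    dx,dy=l[0]/8-10,l[1]/8-10
    d=atz(s,x+dx,y+dy,.085)[:2]-c;print(n,m,dx,dy,np.hypot(*d),np.degrees(np.arctan2(d[1],d[0]))+o)
print(ctrl.get_obs()['force'])
```

```text
white 0.963330864906311 0.0 -2.0 0.10435049995926211 82.38546114888189
grey 0.9243959784507751 2.0 0.0 0.10436470951119739 82.70405941825831
[-0.99002869 -0.11774871 -0.23870916]
```

View pics/c4.png

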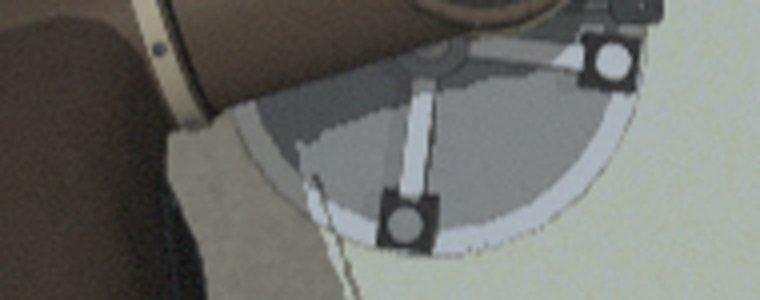

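Caps are now white (613,61) and grey (405,223), which puts orange at about 82.5° against a target of about 82.9°. I'll back off, lift and clear the view to check.

Request:
move_arm:
  motion:
    - [[-1, 1.5, 0], [0, 0, 0], 1]
    - [[-2, 3, 0], [0, 0, 0], 1]
    - [[-2, 3, -15], [0, 0, 0], 1]
    - [[-2, 3, -45], [0, 0, 0], 1]
    - [[-2, 3, -80], [0, 0, 0], 1]
    - [[-2, 3, -110], [0, 0, 0], 1]
    - [[-10, 25, -125], [0, 0, 0], 1]
    - [[-20, 60, -130], [0, 0, 0], 1]
    - [[-32, 95, -130], [0, 0, 0], 1]
    - [[-44, 130, -130], [0, 0, 0], 1]

```text
clock: 9.23
tool_pos: [0.5072, -0.1632, 0.1985]
orientation: [-180.0, -0.1, -0.0]
force: [1.3, -0.7, -0.5]
opening: 0.0006
gripper_force: 0.0
```

Request:
move_arm:
  motion:
    - [[-10, 35, 0], [0, 0, 0], 1]
    - [[-20, 70, 0], [0, 0, 0], 1]
    - [[-30, 105, 0], [0, 0, 0], 1]
    - [[-38, 130, 0], [0, 0, 0], 1]
    - [[-40, 140, 0], [0, 0, 0], 1]
    - [[-40, 140, 0], [0, 0, 0], 1]

```text
clock: 9.73
tool_pos: [0.4664, -0.3041, 0.1974]
orientation: [180.0, 0.0, -0.3]
force: [0.4, 1.0, 0.1]
opening: 0.0002
gripper_force: 0.0
```

Run:
```python
from h import *
t=snap('top','t5.png')['color'][205:350,205:385]
cv2.imwrite('pics/c5.png',cv2.resize(t,(720,580),interpolation=cv2.INTER_CUBIC))
s=snap('scene','s5.png')
o=ctrl.get_obs();print(o['tool_pos'],o['orientation'])
```

```text
[ 0.46716188 -0.3021768   0.19745285] [-1.79987711e+02 -1.07762325e-03 -1.56984803e-01]
```

View pics/c5.png

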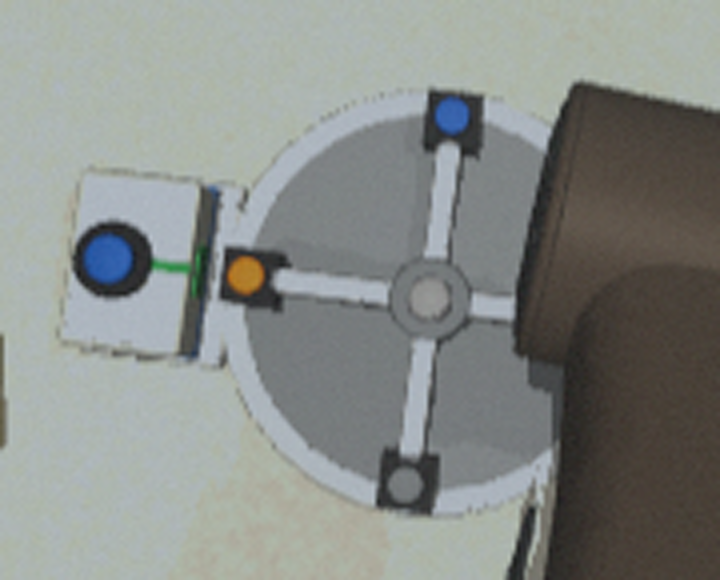

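The orange cap at (246,274) lies on the line from the hub to the green mark at (153..196, 265..268). Next, a finer lateral check.

Run:
```python
from h import *
s=np.load('pics/t5.png.npz');im=s['color']
hsv=cv2.cvtColor(im,cv2.COLOR_BGR2HSV)
def cen(lo,hi,u0,u1,v0,v1):
    m=cv2.inRange(hsv,lo,hi)[v0:v1,u0:u1];y,x=np.nonzero(m);return x.mean()+u0,y.mean()+v0,len(x)
O=cen((8,120,90),(25,255,255),255,280,260,285);Bt=cen((100,120,80),(125,255,255),220,245,255,285);G=cen((40,80,40),(85,255,255),235,262,255,285)
B=cen((100,120,80),(125,255,255),305,330,225,245)
print(O,Bt,G,B)
c=np.array([.5074,-.0015])
for n,p,z in(('or',O,.085),('btn',Bt,.106),('gr',G,.096),('blue',B,.085)):
    w=atz(s,p[0],p[1],z);d=w[:2]-c;print(n,w,np.hypot(*d),np.degrees(np.arctan2(d[1],d[0])))
K=atz(s,(429.5)/4-.5+205,(297.5)/4-.5+205,.08);print(K)
q=np.load('pics/s5.png.npz')
h2=cv2.cvtColor(q['color'],cv2.COLOR_BGR2HSV)
for z in(.100,.106,.112): print(z,proj(q,atz(s,Bt[0],Bt[1],z)))
m=cv2.inRange(h2,(100,120,80),(125,255,255))[205:240,405:440];y,x=np.nonzero(m);print(x.mean()+405,y.mean()+205,x.min()+405,x.max()+405,y.min()+205,y.max()+205)
```

```text
(np.float64(265.94666666666666), np.float64(273.3466666666667), 75) (np.float64(231.56692913385828), np.float64(269.1968503937008), 127) (np.float64(251.1153846153846), np.float64(271.61538461538464), 52) (np.float64(317.6119402985075), np.float64(233.49253731343285), 67)
or [0.52078512 0.102667   0.085     ] 0.10502344969244157 82.67780149141225
btn [0.5298031  0.17718289 0.106     ] 0.18008184900001245 82.85359772529804
gr [0.52451039 0.13485608 0.096     ] 0.13742542028499802 82.84772710221519
blue [ 0.61100308 -0.01508063  0.085     ] 0.10448938494756412 -7.467939388182108
[ 0.50778078 -0.00142856  0.08      ]
0.1 [423.46385606 222.8173166 ]
0.106 [423.34848848 220.68212808]
0.112 [423.23209774 218.52913135]
423.14736842105265 218.21052631578948 417 430 214 222
```

The vial is within about 0.3 mm of the window middle. Now over to the button at (0.530, 0.177).

Request:
move_arm:
  motion:
    - [[3, -20, 0], [0, 0, 0], 1]
    - [[7, -55, 0], [0, 0, 0], 1]
    - [[12, -90, 0], [0, 0, 0], 1]
    - [[17, -125, 0], [0, 0, 0], 1]
    - [[22, -160, 0], [0, 0, 0], 1]
    - [[26, -195, 0], [0, 0, 0], 1]
    - [[30, -230, 0], [0, 0, 0], 1]
    - [[35, -265, 0], [0, 0, 0], 1]
    - [[40, -300, 0], [0, 0, 0], 1]
    - [[44, -335, 0], [0, 0, 0], 1]

```text
clock: 10.67
tool_pos: [0.5115, 0.036, 0.198]
orientation: [-180.0, -0.0, 0.0]
force: [0.9, 0.6, 1.2]
opening: 0.0002
gripper_force: 0.0
```

Request:
move_arm:
  motion:
    - [[5, -35, 0], [0, 0, 0], 1]
    - [[10, -70, 0], [0, 0, 0], 1]
    - [[15, -105, 5], [0, 0, 0], 1]
    - [[18, -130, 20], [0, 0, 0], 1]
    - [[19, -142, 35], [0, 0, 0], 1]
    - [[19, -144, 45], [0, 0, 0], 1]
    - [[19, -144, 50], [0, 0, 0], 1]
    - [[19, -144, 50], [0, 0, 0], 1]
    - [[19, -144, 50], [0, 0, 0], 1]

```text
clock: 11.42
tool_pos: [0.5308, 0.1763, 0.1479]
orientation: [180.0, 0.0, -0.1]
force: [-0.4, 0.3, 0.4]
opening: 0.0006
gripper_force: 0.0
```

Request:
move_arm:
  motion:
    - [[-1, -1, 3], [0, 0, 0], 1]
    - [[-1, -1, 6], [0, 0, 0], 1]
    - [[-1, -1, 9], [0, 0, 0], 1]
    - [[-1, -1, 12], [0, 0, 0], 1]
    - [[-1, -1, 14], [0, 0, 0], 1]
    - [[-1, -1, 16], [0, 0, 0], 1]
    - [[-1, -1, 18], [0, 0, 0], 1]
    - [[-1, -1, 20], [0, 0, 0], 1]
    - [[-1, -1, 20], [0, 0, 0], 1]

```text
clock: 12.17
tool_pos: [0.5304, 0.1775, 0.1308]
orientation: [180.0, -0.1, -0.0]
force: [-10.8, -3.2, 28.3]
opening: 0.0011
gripper_force: 14.0
```

Request:
move_arm:
  motion:
    - [[0, 0, -2.5], [0, 0, 0], 1]
    - [[0, 0, -2.5], [0, 0, 0], 1]

```text
clock: 12.33
tool_pos: [0.5302, 0.1775, 0.1313]
orientation: [-180.0, -0.1, -0.1]
force: [-0.6, -2.8, 6.2]
opening: 0.0002
gripper_force: 3.1
```

Request:
move_arm:
  motion:
    - [[0, 0, -2], [0, 0, 0], 1]
    - [[0, 0, -2], [0, 0, 0], 1]

```text
clock: 12.5
tool_pos: [0.5303, 0.1775, 0.1325]
orientation: [180.0, -0.0, -0.1]
force: [0.6, -1.7, 3.5]
opening: 0.0003
gripper_force: 1.6
```

Request:
move_arm:
  motion:
    - [[0, 0, -2], [0, 0, 0], 1]
    - [[0, 0, -2], [0, 0, 0], 1]

```text
clock: 12.67
tool_pos: [0.5302, 0.1777, 0.1342]
orientation: [180.0, -0.0, -0.1]
force: [0.9, -1.9, 2.3]
opening: 0.0006
gripper_force: 1.2
```

Request:
move_arm:
  motion:
    - [[0, 0, -2], [0, 0, 0], 1]
    - [[0, 0, -2], [0, 0, 0], 1]

```text
clock: 12.83
tool_pos: [0.5301, 0.1778, 0.1361]
orientation: [-180.0, 0.0, -0.1]
force: [0.2, -0.9, 1.9]
opening: 0.0001
gripper_force: 0.8
```

Request:
move_arm:
  motion:
    - [[0, 0, -1], [0, 0, 0], 1]
    - [[0, 0, -1], [0, 0, 0], 1]

```text
clock: 13.0
tool_pos: [0.53, 0.1778, 0.137]
orientation: [-180.0, 0.0, -0.1]
force: [0.7, 0.3, 0.4]
opening: 0.0005
gripper_force: 0.6
```

Request:
move_arm:
  motion:
    - [[0, 0, -1.5], [0, 0, 0], 1]
    - [[0, 0, -1.5], [0, 0, 0], 1]

```text
clock: 13.17
tool_pos: [0.5298, 0.1778, 0.1385]
orientation: [-180.0, 0.0, -0.1]
force: [-1.0, -0.8, 0.1]
opening: 0.0001
gripper_force: 0.0
```

Request:
move_arm:
  motion:
    - [[0, 0, -10], [0, 0, 0], 1]
    - [[0, 0, -30], [0, 0, 0], 1]
    - [[0, 0, -60], [0, 0, 0], 1]
    - [[0, 0, -75], [0, 0, 0], 1]
    - [[0, 0, -80], [0, 0, 0], 1]

```text
clock: 13.58
tool_pos: [0.5312, 0.1784, 0.2224]
orientation: [-179.9, -0.2, -0.1]
force: [0.6, -0.4, 1.0]
opening: 0.0004
gripper_force: 0.0
```

The button travelled about 6 mm to its stop (0.137 to 0.131) and sprang back. I'll move clear and check the vial once more.

Request:
move_arm:
  motion:
    - [[-10, -20, 0], [0, 0, 0], 1]
    - [[-25, -55, 0], [0, 0, 0], 1]
    - [[-40, -90, 0], [0, 0, 0], 1]
    - [[-55, -125, 0], [0, 0, 0], 1]
    - [[-70, -160, 0], [0, 0, 0], 1]
    - [[-85, -195, 0], [0, 0, 0], 1]
    - [[-100, -230, 0], [0, 0, 0], 1]
    - [[-110, -250, 0], [0, 0, 0], 1]
    - [[-110, -250, 0], [0, 0, 0], 1]
    - [[-110, -250, 0], [0, 0, 0], 1]

```text
clock: 14.42
tool_pos: [0.4193, 0.4287, 0.2179]
orientation: [179.9, 0.1, 0.0]
force: [-0.1, -0.4, -0.6]
opening: -0.0001
gripper_force: 0.0
```

Run:
```python
from h import *
s=snap('top','t6.png');hsv=cv2.cvtColor(s['color'],cv2.COLOR_BGR2HSV)
m=cv2.inRange(hsv,(8,120,90),(25,255,255))[260:285,255:280];y,x=np.nonzero(m)
print(x.mean()+255,y.mean()+260,len(x)); d=atz(s,x.mean()+255,y.mean()+260,.085)[:2]-[.5074,-.0015];print(np.hypot(*d),np.degrees(np.arctan2(d[1],d[0])))
cv2.imwrite('pics/c6.png',cv2.resize(s['color'][150:350,110:390],(784,560)))
```

```text
266.0149253731343 273.32835820895525 67
0.10487508942083497 82.64507726301593
```

View pics/c6.png

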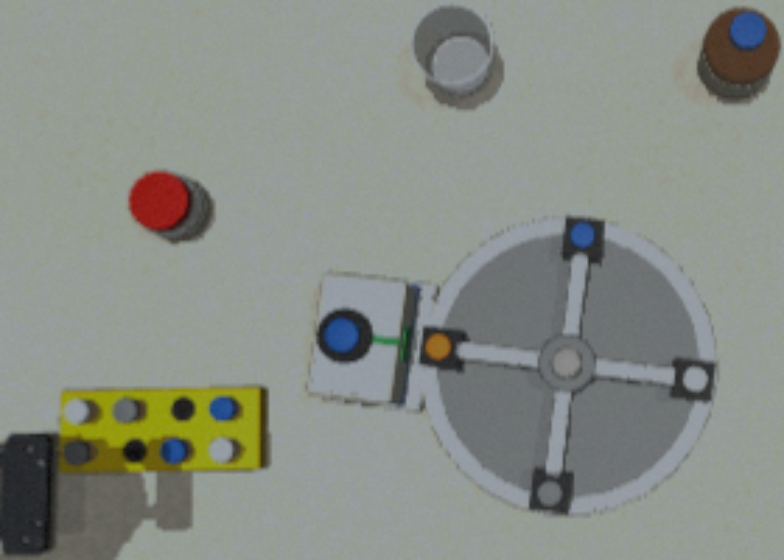

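The orange vial, at (438,347), is in line with the green mark; everything else is undisturbed and the arm is clear.

```bash
python3 -c "
from plant import ctrl
print(ctrl.close_job())"
```

```text
the job is handed in; nothing more can be done
None
```

Job handed in: the orange-capped vial sits in front of the middle of the green window (about 0.4 mm off by the top camera), and the button then went about 6 mm down to its stop and came back up.

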